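Load the last culture tube and hold the shaker's tray lock open

TASK

One glass culture tube still stands by itself on the bench: grip it lightly, as its wall is thin, and set it down without dropping it, upright and fully home, in the empty place of the shaker's tray, then let go of it. Then pull the knob of the tray's lock plunger straight up as far as it goes and keep it held there, so that I can slide the tray off. Leave the tray where it is and everything else undisturbed, and finish with the knob still held fully up.

Things in the scene. Friction and masses are not known exactly. Their poses are not given: they have to be found in the camera images.
- tube_center (a point): The culture tube standing alone on the bench: glass, paper label, white cap, 30 mm wide (cap 32 mm, top 18 mm), 110 mm tall, flat foot with 4 mm bevel, 60 to 120 g. Point: its centre, half-way up (55 mm above the foot); z up. Thin glass: grip below 50 N a finger (20 to 40 N is plenty). Lower it to the floor of its place; let go at most 5 mm above that.
- empty_seat (a point): Middle of the floor of the tray's empty place, 98 mm above the bench, where the tube's foot must stand: a round hole 34 mm wide, 30 mm deep, bevelled at the mouth, in a white block. Axes as the shaker's: four places in a row along y, 50 mm apart, the other three filled with like tubes whose tops are 110 mm above this point; which is empty varies. Both x sides of the row are clear.
- knob_center (a point): Middle of the black knob of the tray's lock plunger (moves with it): 28 mm wide, 22 mm tall, axis upright, 152 mm above the bench when seated, on a 16 mm wide sleeve over a steel bracket (50 x 56 mm, top 34 mm below this point), in line with the row of places, past its -y end, 80 mm from the nearest. Axes as the shaker's. Pinch it from above, fingers closing along x.
- plunger (a joint): How far the lock plunger is pulled up, m: 0 seated (pin in the hole of the tray's tab), 0.007 just clear of the tab, 0.012 fully up at its stop. A spring draws it down with 6 N seated, rising to 12 N fully up; it returns when let go.
- tray_corner (a point): Top of the tray's aluminium base plate (120 x 280 x 8 mm) at its +x, -y corner. The tray lies loose between guide rails on the shaker's platform, locked only by the plunger's pin, with 1 to 2 mm of play; 1.1 kg. It must stay where it is.
- shaker: The low orbital shaker under the tray, fixed to the bench: 220 (x) x 340 (y) x 90 mm to the top of its platform; origin under its centre on the bench, z up; control panel on its -x face.
- reagent: White reagent bottle, 60 mm wide, 105 mm tall, loose bystander; origin under its centre.
- tip_box: Grey box of pipette tips with clear lid, 82 x 118 x 58 mm, loose bystander; origin under its centre.
- marker: Marker pen lying on the bench, 130 mm long along its x, 13 mm thick, loose bystander; origin under its middle.
- dishes: Stack of three petri dishes, 92 mm wide, 44 mm tall, loose bystander; origin under its centre.
- neighbour0_center (a point): Centre of a tube already in the tray, same as the loose one; to be left alone.
- neighbour1_center (a point): Centre of a tube already in the tray, same as the loose one; to be left alone.
- neighbour2_center (a point): Centre of a tube already in the tray, same as the loose one; to be left alone.

How it is judged:
By the outcome, as a careful person would: the job done as asked, in the order asked, and still so for the second after the job is handed in, while the arm keeps its last pose, push and grip.
It also fails if it takes over 48 s, if anything falls off the work surface, if the arm or the gripper's body presses on something with over 40 N, if the wrist force passes 120 N, or if a joint passes its speed limit or range.

ROBOT

A 6-joint arm with a two-finger parallel gripper is mounted at the origin on the work surface. World frame = base frame: x ahead of the robot, y to its left, z up, the work surface at z = 0. Lengths are in m, angles in degrees, forces in N, time in s.
With the tool pointing down it reaches from about 0.4 to 0.825 m from the base axis. Payload 7 kg.
Tool frame: the origin (TCP) lies midway between the tips of the shut fingers; the grasp point (between the pads) lies 19 mm behind it; z points along the fingers, y is the line along which they close (so a half turn about z gives the same grasp; the last joint's range is limited). The gripper opens to 88 mm and grips with 3 to 60 N. Pads are 19 mm wide; open, the fingers measure 130 mm over their backs; the gripper's body (78 mm by 193 mm) begins 47 mm behind the grasp point.
Start: joints at [81.366, 20.546, 0.682, 0, -70.136, -16.507], TCP at [0.287, 0.611, 0.227] pointing down, gripper open.
Joint ranges: [-176.03, 176.03], [-82.01, 121.73], [-58.28, 71.71], [-173.87, 95.51], [-174.79, -0.11], [-173.66, 173.66]. Speed limits (degrees/s): [136.94, 136.94, 172.46, 180, 180, 180].

INTERFACE

Orientations are given as [roll, pitch, yaw] about the fixed x, y, z axes, in that order (R = Rz(yaw) Ry(pitch) Rx(roll)).
In Python, from plant import telemetry, viewer, workorder gives the robot as it stands. The module is installed in compiled form; this text tells all that it offers.
- The arm moves only by the tool carry_out, never from a script. Its argument "rows" is a list of rows, each a list of 6 numbers: the shift along the tool's x, y, z in m, then the turn, a rotation vector about the tool's x, y, z in rad. In form: [[tx, ty, tz, ax, ay, az], ...]. A call has 1 to 8 rows; each row is the pose to reach, as a shift and turn from the pose commanded when the call began, along the tool's axes at that moment; what a row does not reach only later rows make up. A row lasts 1/8 s, in which the tool goes at most 62.5 mm and 10.7 degrees, less where a joint would pass 70% of its speed; a pose out of reach is approached as far as the arm can. A call with a gripper value outside its range is refused whole. "grip" is the gripper's target within -1 to 1 (fully open at 1, half-way at 0, shut at -1), set as the call begins (left out, the last holds). The fingers move at their own pace and stop on an object; the grip force is fixed at half the most. Time passes only in rows, so rows that repeat a pose let the fingers close. It gives the time, the measured TCP pose, the force, the opening and the grip force at its end, in the units of the state.
- telemetry.get_obs(): the state, without advancing time (a new reading comes with each control period).
- viewer.snapshot(name): name is "scene" or "top" or "wrist"; returns the picture (480x640x3 uint8, red, green, blue); there is no depth.
- viewer.camera_info(name): a dict with "intrinsics" (3x3 intrinsics, pixels), "extrinsics" (4x4, takes a point from camera to world coordinates); the wrist camera has in their place "tool_from_camera" (4x4, takes a point from camera to tool coordinates, whose origin is the TCP and whose axes are the flange's). Camera axes: x right, y down, z forward; pixel columns grow to the right and rows downward; lengths in m; the calibration is good to about 2 mm. A picture is of the moment at which its call begins: read the wrist's pose just before it. camera_info takes no time and is no camera call.
- workorder.close_job(): hands the job in; it is judged then, once.
The state is a dict: "clock": time; "joint_pos": joint angles; "qvel": joint speeds; "tau": joint torques, N m; "tool_pos": TCP position; "orientation": TCP orientation; "force": force on the tool from outside, world axes, zero at the start; "moment": the same for the moment, N m; "opening": finger opening in m; "gripper_force": force on a finger pad.
Only numpy, scipy, OpenCV 4.12 (cv2) and the standard library are available. Lean on these libraries where they do the work, as an engineer would, in place of code of your own. Each camera call takes 0.05 s, during which the arm holds its last target. There are 200 camera calls.

## Working session

There is one attempt and no reset: what is moved stays moved. The work goes in short steps, Python scripts to look and compute and a tool call to move; the robot and the scene stay as the last step left them, time stands still between calls to the robot, and variables do not carry over. Pictures are saved under pics/ and viewed, at most 10 in all, crops included, and the job is handed in when it is done.

Besides the shell and the picture viewer there is one more tool, called after ">>>" by a JSON object that holds its "fn" and its "kwargs". carry_out: Moves the arm, as the interface text tells. Its arguments: {"type":"object","properties":{"rows":{"type":"array"},"grip":{"type":"number"}},"required":["rows"]}

```bash
mkdir -p pics; cat > h.py <<'E'
import numpy as np, cv2
from scipy.spatial.transform import Rotation as R
from plant import telemetry, viewer, workorder
def snap(n,f):
    im=viewer.snapshot(n); cv2.imwrite(f'pics/{f}.png',im[:,:,::-1]); return im
def pose():
    o=telemetry.get_obs(); T=np.eye(4); T[:3,3]=o['tool_pos']; T[:3,:3]=R.from_euler('xyz',o['orientation'],degrees=True).as_matrix(); return T
def cam(n,T=None):
    c=viewer.camera_info(n); K=np.array(c['intrinsics'])
    E=np.array(c['extrinsics']) if n!='wrist' else (pose() if T is None else T)@np.array(c['tool_from_camera'])
    return K,E
def onz(KE,px,z):
    K,E=KE; d=E[:3,:3]@np.linalg.inv(K)@np.array([px[0],px[1],1.]); o=E[:3,3]; return o+d*(z-o[2])/d[2]
def proj(KE,p):
    K,E=KE; q=np.linalg.inv(E)@np.append(p,1); u=K@q[:3]; return u[:2]/u[2]
E
python3 - <<'E'
from h import *
print(telemetry.get_obs())
for n in('scene','top'):
    snap(n,n+'0'); K,E=cam(n); print(K,E.round(3))
print(viewer.camera_info('wrist'))
E
```

```text
{'clock': 0.0, 'joint_pos': array([ 8.13654069e+01,  2.05926050e+01,  6.33738724e-01, -1.99383303e-02,
       -7.01354854e+01, -1.65058816e+01]), 'qvel': array([-0.03020207, -0.05241123, -0.03525708,  0.07782007,  0.07008411,
        0.0685537 ]), 'tau': array([ 1.64664812e-03, -5.82724357e+01,  2.93044013e+01,  6.99646980e+00,
        6.95226394e-03, -1.65991491e-04]), 'tool_pos': array([0.28659511, 0.61059855, 0.22560979]), 'orientation': array([ 1.79904211e+02, -8.83843237e-03, -2.51472576e+01]), 'force': array([-0.37159699,  0.09876579, -0.41590645]), 'moment': array([0.00425775, 0.09195368, 0.0021513 ]), 'gripper_force': 0.0, 'opening': 0.0878816932478284}
[[475.52747383   0.         316.17150158]
 [  0.         475.52747383 240.01070295]
 [  0.           0.           1.        ]] [[-0.861  0.416 -0.294  0.829]
 [ 0.509  0.716 -0.477  0.347]
 [ 0.012 -0.561 -0.828  0.878]
 [ 0.     0.     0.     1.   ]]
[[582.95773231   0.         321.72124926]
 [  0.         582.95773231 230.801315  ]
 [  0.           0.           1.        ]] [[ 1.900e-02 -9.790e-01  2.050e-01  3.120e-01]
 [-1.000e+00 -2.000e-02  1.000e-03 -8.400e-02]
 [ 3.000e-03 -2.050e-01 -9.790e-01  1.214e+00]
 [ 0.000e+00  0.000e+00  0.000e+00  1.000e+00]]
{'intrinsics': array([[416.39106702,   0.        , 323.15209054],
       [  0.        , 416.39106702, 240.92827644],
       [  0.        ,   0.        ,   1.        ]]), 'tool_from_camera': array([[-1.05643112e-03, -9.66181735e-01, -2.57859920e-01,
         7.00456905e-02],
       [ 9.99999399e-01, -9.44972350e-04, -5.56175832e-04,
        -4.72285298e-04],
       [ 2.93696437e-04, -2.57860352e-01,  9.66182153e-01,
        -1.59339546e-01],
       [ 0.00000000e+00,  0.00000000e+00,  0.00000000e+00,
         1.00000000e+00]])}
```

View pics/top0.png

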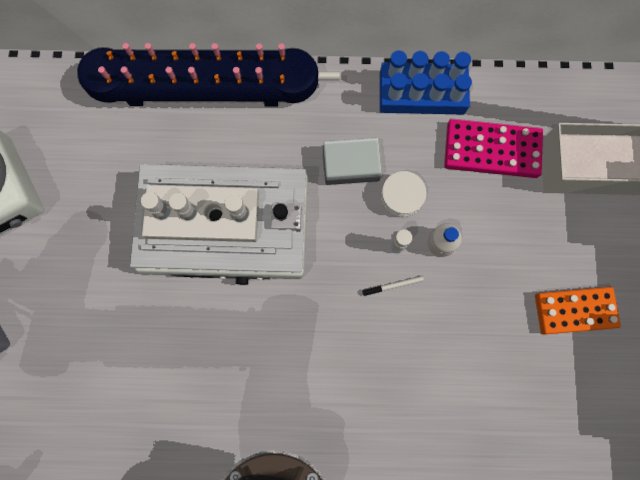

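View pics/scene0.png

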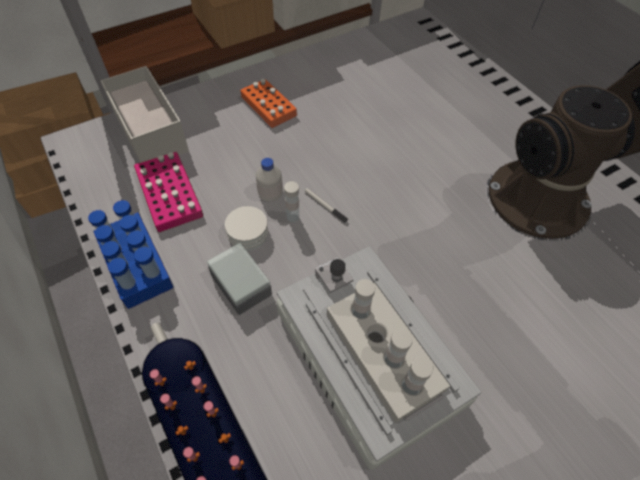

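The top view shows the loose tube's cap at (404,236), the empty hole at about (215,213), the knob at (280,211), caps at (151,200), (178,202) and (235,203), the bottle at (450,236) and the dishes at (404,192).

```bash
python3 - <<'E'
from h import *
C=cam('top')
for n,p,z in[('tube',(404,236),.11),('hole',(215,213.5),.128),('knob',(280,211),.163),('n',(151,200),.208),('n',(178,202),.208),('n',(235,203),.208),('bottle',(451,234),.105),('dish',(404,192),.044),('plat',(139,166),.09),('plat',(307,170),.09),('plat',(303,275),.09),('blk',(257,239),.128),('blk',(143,236),.128),('marker',(363,292),.01),('tip',(352,160),.058)]:
    print(n,onz(C,p,z).round(3))
im=cv2.imread('pics/top0.png'); a=im[150:290,125:315]; b=im[160:300,340:480]
cv2.imwrite('pics/c0.png',cv2.resize(np.hstack([a,b]),None,fx=2.4,fy=2.4,interpolation=2))
E
```

```text
tube [ 0.535 -0.242  0.11 ]
hole [0.568 0.122 0.128]
knob [ 0.567 -0.005  0.163]
n [0.572 0.222 0.208]
n [0.569 0.174 0.208]
n [0.569 0.072 0.208]
bottle [ 0.542 -0.334  0.105]
dish [ 0.642 -0.252  0.044]
plat [0.673 0.288 0.09 ]
plat [ 0.671 -0.051  0.09 ]
plat [ 0.458 -0.048  0.09 ]
blk [0.52  0.039 0.128]
blk [0.522 0.256 0.128]
marker [ 0.436 -0.17   0.01 ]
tip [ 0.705 -0.143  0.058]
```

View pics/c0.png

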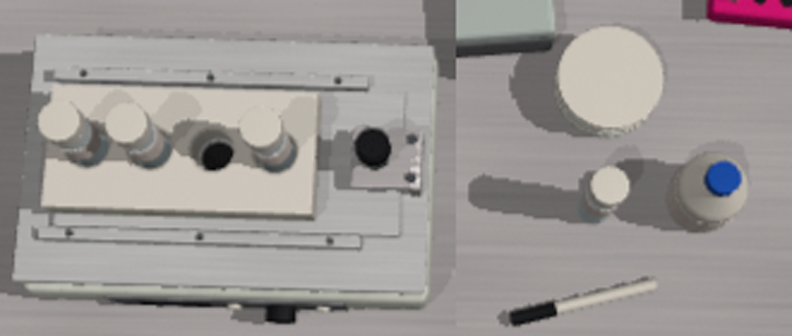

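The crop confirms the layout: the loose tube is clear of the bottle and dishes, and the row and knob are nearly parallel to world y. I'll move above the tube with the fingers closing along world x.

>>> {"fn": "carry_out", "kwargs": {"rows": [[0.02,0.0225,-0.002,0,0,0.1],[0.055,0.0625,-0.005,0,0,0.25],[0.092,0.1045,-0.01,0,0,0.4],[0.13,0.148,-0.015,0,0,0.55],[0.17,0.193,-0.02,0,0,0.7],[0.21,0.239,-0.023,0,0,0.85],[0.252,0.286,-0.023,0,0,1.0],[0.2935,0.3335,-0.023,0,0,1.132]], "grip": 1}}

```text
clock: 1.1
tool_pos: [0.4105, 0.1835, 0.2496]
orientation: [-180.0, 0.0, -90.2]
force: [1.5, 0.2, -0.1]
opening: 0.0875
gripper_force: 0.0
```

>>> {"fn": "carry_out", "kwargs": {"rows": [[0.056,-0.016,0,0,0,0],[0.114,-0.033,0,0,0,0],[0.172,-0.05,0,0,0,0],[0.23,-0.067,0,0,0,0],[0.288,-0.084,0,0,0,0],[0.344,-0.1,0,0,0,0],[0.395,-0.115,0,0,0,0],[0.426,-0.124,0,0,0,0]]}}

```text
clock: 2.1
tool_pos: [0.5344, -0.2429, 0.2487]
orientation: [179.9, 0.0, -90.1]
force: [0.7, 0.7, 1.0]
opening: 0.0879
gripper_force: 0.0
```

>>> {"fn": "carry_out", "kwargs": {"rows": [[0,0,0,0,0,0],[0,0,0,0,0,0]]}}

```text
clock: 2.35
tool_pos: [0.5341, -0.2404, 0.2491]
orientation: [179.9, 0.0, -90.0]
force: [0.1, -0.6, 0.2]
opening: 0.0875
gripper_force: 0.0
```

```bash
python3 - <<'E'
from h import *
T=pose(); print(T[:3,3].round(4), telemetry.get_obs()['orientation'])
snap('wrist','w0'); np.save('w0.npy',T)
C=cam('wrist',T)
print(proj(C,[.535,-.242,.11]),proj(C,[.535,-.242,.0]))
E
```

```text
[ 0.5341 -0.2404  0.2491] [ 1.79948285e+02  2.10207584e-02 -9.00335458e+01]
[323.22488266 224.77987413] [323.18867484 200.16642224]
```

View pics/w0.png

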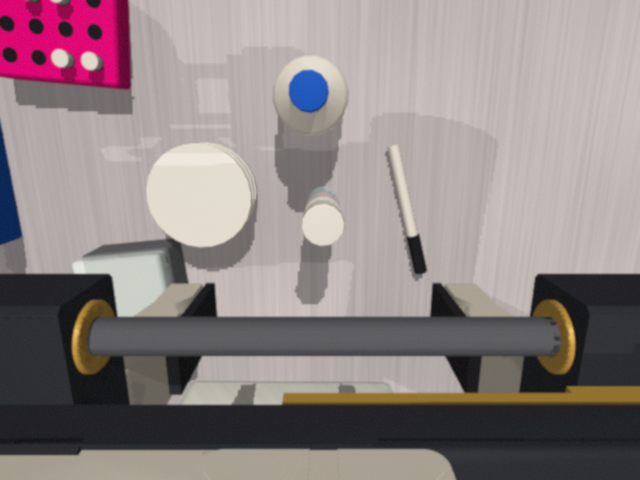

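The wrist view shows the cap centred at (323,225), matching the prediction, with the dishes to the left and the bottle above. I'll descend with the fingers partly closed.

>>> {"fn": "carry_out", "kwargs": {"rows": [[0,0,0.02,0,0,0],[0,0,0.06,0,0,0],[0,0,0.1,0,0,0],[0,0,0.135,0,0,0],[0,0,0.165,0,0,0],[0,0,0.185,0,0,0],[0,0,0.195,0,0,0],[0,0,0.195,0,0,0]], "grip": 0.25}}

```text
clock: 3.4
tool_pos: [0.5344, -0.2399, 0.0545]
orientation: [180.0, 0.0, -89.9]
force: [0.6, 1.4, 0.1]
opening: 0.0546
gripper_force: 0.0
```

>>> {"fn": "carry_out", "kwargs": {"rows": [[0,0,0,0,0,0],[0,0,0,0,0,0],[0,0,0,0,0,0],[0,0,0,0,0,0],[0,0,0,0,0,0],[0,0,0,0,0,0]], "grip": -1}}

```text
clock: 4.15
tool_pos: [0.5349, -0.2407, 0.0552]
orientation: [-179.9, -0.0, -90.0]
force: [-1.6, -0.4, 5.0]
opening: 0.0307
gripper_force: 30.0
```

>>> {"fn": "carry_out", "kwargs": {"rows": [[0,0,-0.008,0,0,0],[0,0,-0.025,0,0,0],[0,0,-0.06,0,0,0],[0,0,-0.105,0,0,0],[0,0,-0.155,0,0,0],[0,0,-0.2,0,0,0],[0,0,-0.232,0,0,0],[0,0,-0.245,0,0,0]]}}

```text
clock: 5.15
tool_pos: [0.5349, -0.2406, 0.3026]
orientation: [-179.8, -0.0, -90.0]
force: [0.1, -0.7, -1.5]
opening: 0.0311
gripper_force: 30.0
```

>>> {"fn": "carry_out", "kwargs": {"rows": [[-0.02,-0.002,0,0,0,0],[-0.065,-0.006,0,0,0,0],[-0.12,-0.011,0,0,0,0],[-0.18,-0.017,0,0,0,0],[-0.24,-0.022,0,0,0,0],[-0.3,-0.028,0,0,0,0],[-0.345,-0.032,0,0,0,0],[-0.364,-0.034,0,0,0,0]]}}

```text
clock: 6.15
tool_pos: [0.5673, 0.1264, 0.2976]
orientation: [179.8, -0.1, -89.8]
force: [-0.6, -0.4, -1.9]
opening: 0.0308
gripper_force: 30.0
```

>>> {"fn": "carry_out", "kwargs": {"rows": [[0,0,0,0,0,0],[0,0,0,0,0,0]]}}

```text
clock: 6.4
tool_pos: [0.568, 0.1229, 0.2989]
orientation: [179.9, -0.0, -90.0]
force: [-0.9, -0.1, -0.8]
opening: 0.0309
gripper_force: 30.0
```

```bash
python3 - <<'E'
from h import *
T=pose(); print(T[:3,3].round(4), telemetry.get_obs()['orientation'],telemetry.get_obs()['force'],telemetry.get_obs()['opening'])
a=snap('wrist','w1'); np.save('w1.npy',T)
C=cam('wrist',T)
print('mouth',proj(C,[.569,.122,.128]),'floor',proj(C,[.569,.122,.098]),'foot',proj(C,T[:3,3]-[0,0,.055]),'captop',proj(C,T[:3,3]+[0,0,.055]))
b=snap('scene','s1')
C=cam('scene');print('mouth',proj(C,[.569,.122,.128]),'cap',proj(C,T[:3,3]+[0,0,.055]),'foot',proj(C,T[:3,3]-[0,0,.055]))
b=cv2.resize(b[200:430,250:480],(480,480),interpolation=2)
cv2.imwrite('pics/ws1.png',cv2.resize(np.hstack([a[:480,140:460],b]),(800,480))[:,:,::-1])
E
```

```text
[0.568  0.1229 0.2989] [ 1.79933306e+02 -3.39909253e-02 -9.00166473e+01] [-0.85687843 -0.10418046 -0.82952485] 0.030945736165676228
mouth [323.04537478 217.1228786 ] floor [323.03955935 210.2002037 ] foot [324.90963497 262.24835397] captop [326.64473393 380.87867246]
mouth [375.45419754 329.57634539] cap [396.59427996 259.35900305] foot [385.34024355 298.25909029]
```

View pics/ws1.png

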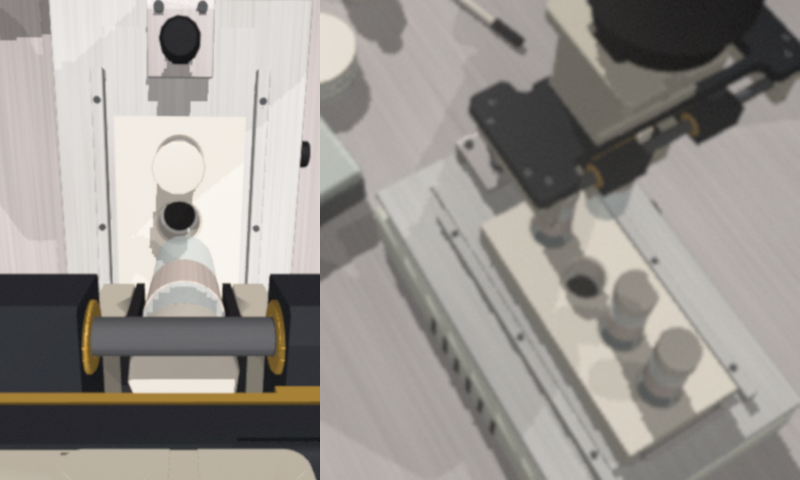

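In the wrist view, the hole mouth is at about (320,217), the neighbour cap at (319,165), the knob at (320,40) and the held tube's glass end at about (322,245). The offset is a couple of mm, so I'll enlarge this once.

```bash
python3 - <<'E'
from h import *
im=cv2.imread('pics/w1.png'); T=np.load('w1.npy'); C=cam('wrist',T)
c=im[120:330,250:400]; c=cv2.resize(c,None,fx=2.8,fy=2.8,interpolation=2)
d=cv2.resize(cv2.convertScaleAbs(im[180:300,280:370],alpha=1),None,fx=4.2,fy=4.2,interpolation=2)
c2=np.zeros((588,c.shape[1]+d.shape[1],3),np.uint8); c2[:c.shape[0],:c.shape[1]]=c[:588]; c2[:d.shape[0],c.shape[1]:]=d
cv2.imwrite('pics/z1.png',c2); print(c2.shape)
# expected outlines of the mouth / foot
for n,p in[('mouth0',[.571,.122,.128])]:
    for a in((.017,0),(-.017,0),(0,.017),(0,-.017)): print(n,proj(C,np.array(p)+[*a,0]).round(1))
p=T[:3,3]-[0,0,.051]
for a in((.015,0),(-.015,0),(0,.015),(0,-.015)): print('foot',proj(C,p+[*a,0]).round(1))
g=cv2.cvtColor(im,cv2.COLOR_BGR2GRAY)
m=(g[:90,270:370]<60).astype(np.uint8); n,l,s,ce=cv2.connectedComponentsWithStats(m); i=1+s[1:,4].argmax(); print('knob',ce[i]+[270,0],s[i])
hsel=g[195:240,295:345]; m=(hsel<50).astype(np.uint8); n,l,s,ce=cv2.connectedComponentsWithStats(m); i=1+s[1:,4].argmax(); print('holedark',ce[i]+[295,195],s[i]+[295,195,0,0,0])
print(g[212,290:350]);print(g[222,290:350])
print('col',g[190:262,320])
E
```

```text
(588, 798, 3)
mouth0 [299.6 217.2]
mouth0 [341.6 217.1]
mouth0 [320.6 237.5]
mouth0 [320.5 196.2]
foot [296.7 264.6]
foot [353.2 264.5]
foot [325. 291.]
foot [324.9 237.2]
knob [319.4758339  39.5724983] [  30   16   40   48 1469]
holedark [318.94417863 215.32216906] [305 203  29  27 627]
[236 234 220 187 173 167 160 154 149 151 156 160 156 132  78  40  34  32
  31  31  31  31  30  31  33  32  32  34  31  30  31  29  33  32  32  29
  29  31  29  29  30  30  26  40  72 114 143 166 192 213 231 242 244 245
 246 246 246 245 245 246]
[245 243 230 198 181 171 155 144 134 121 120 133 151 158 146 112  65  37
  31  32  31  31  31  32  32  29  31  27  31  28  26  30  30  29  28  27
  29  29  28  28  28  36  61 100 128 140 138 130 133 163 201 220 234 243
 246 246 246 246 246 245]
col [234 234 229 211 181 163 159 158 158 154 143 108  59  30  30  31  32  30
  34  31  31  33  31  31  33  30  30  31  30  30  30  30  26  24  26  27
  25  30  28  50  94 126 136 132 123 125 145 158 161 160 161 167 171 176
 181 186 188 190 190 190 191 190 191 192 192 193 199 209 213 202 190 187]
```

View pics/z1.png

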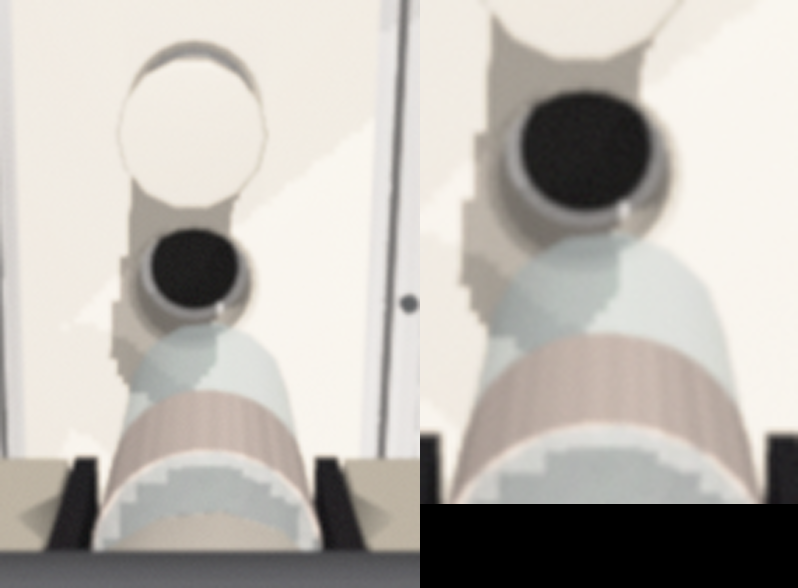

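```bash
python3 - <<'E'
from h import *
T=np.load('w1.npy'); C=cam('wrist',T)
print('hole',onz(C,(319,218.4),.128),'knob',onz(C,(319.5,39.6),.163),'cap',onz(C,(318.9,168),.208),'foot far edge',onz(C,(324.5,235.2),T[2,3]-.051))
E
```

```text
hole [0.57227626 0.12304953 0.128     ] knob [ 0.57113508 -0.00290168  0.163     ] cap [0.57141284 0.07569725 0.208     ] foot far edge [0.56824149 0.10681793 0.24794991]
```

>>> {"fn": "carry_out", "kwargs": {"rows": [[-0.001,-0.003,0.02,0,0,0],[-0.0015,-0.004,0.05,0,0,0],[-0.0015,-0.004,0.08,0,0,0],[-0.0015,-0.004,0.1,0,0,0],[-0.0015,-0.004,0.109,0,0,0],[-0.0015,-0.004,0.109,0,0,0],[-0.0015,-0.004,0.109,0,0,0]]}}

```text
clock: 7.38
tool_pos: [0.5731, 0.125, 0.1917]
orientation: [-179.9, 0.0, -90.0]
force: [-0.9, -0.0, -0.4]
opening: 0.0305
gripper_force: 30.0
```

```bash
python3 - <<'E'
from h import *
T=pose(); o=telemetry.get_obs(); print(T[:3,3].round(4), o['orientation'],o['force'])
a=snap('wrist','w2'); np.save('w2.npy',T); C=cam('wrist',T)
print('mouth',proj(C,[.572,.123,.128]),'foot',proj(C,T[:3,3]-[0,0,.055]))
b=snap('scene','s2')
b=cv2.resize(b[270:390,310:430],(480,480),interpolation=2)
a=cv2.resize(a[210:370,270:376],(318,480),interpolation=2)
cv2.imwrite('pics/ws2.png',np.hstack([a,b])[:,:,::-1])
E
```

```text
[0.5731 0.125  0.1917] [-1.79910492e+02  3.19520524e-02 -9.00111147e+01] [-0.86301651 -0.04598501 -0.36649869]
mouth [327.13542032 254.0102615 ] foot [325.19285569 262.13766851]
```

View pics/ws2.png

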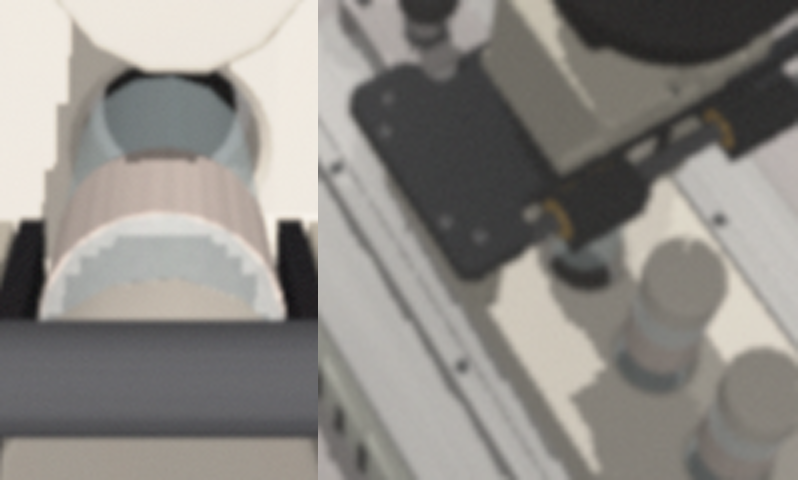

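The tube foot is centred at about (325,262), against a mouth centre of about (327,255). That is within about 1 mm in x, so I'll correct 1 mm and lower gently.

>>> {"fn": "carry_out", "kwargs": {"rows": [[0,0.001,0,0,0,0],[0,0.001,0.004,0,0,0],[0,0.001,0.008,0,0,0],[0,0.001,0.012,0,0,0],[0,0.001,0.015,0,0,0],[0,0.001,0.015,0,0,0]]}}

```text
clock: 8.22
tool_pos: [0.5714, 0.1249, 0.1752]
orientation: [180.0, -0.0, -90.0]
force: [0.1, -0.4, -1.0]
opening: 0.0307
gripper_force: 30.0
```

>>> {"fn": "carry_out", "kwargs": {"rows": [[0,0,0.004,0,0,0],[0,0,0.008,0,0,0],[0,0,0.012,0,0,0],[0,0,0.016,0,0,0],[0,0,0.019,0,0,0],[0,0,0.02,0,0,0],[0,0,0.02,0,0,0]]}}

```text
clock: 9.1
tool_pos: [0.5715, 0.125, 0.1556]
orientation: [-180.0, 0.0, -90.0]
force: [-0.0, -0.3, -0.7]
opening: 0.0306
gripper_force: 30.0
```

>>> {"fn": "carry_out", "kwargs": {"rows": [[0,0,0.0007,0,0,0],[0,0,0.0014,0,0,0],[0,0,0.002,0,0,0],[0,0,0.002,0,0,0]]}}

```text
clock: 9.6
tool_pos: [0.5714, 0.125, 0.1535]
orientation: [180.0, -0.0, -90.0]
force: [-0.6, 0.7, -1.1]
opening: 0.031
gripper_force: 30.0
```

>>> {"fn": "carry_out", "kwargs": {"rows": [[0,0,0.0004,0,0,0],[0,0,0.0008,0,0,0],[0,0,0.0008,0,0,0]]}}

```text
clock: 9.98
tool_pos: [0.5717, 0.1251, 0.1532]
orientation: [-180.0, 0.0, -90.0]
force: [-0.9, 0.9, 3.2]
opening: 0.0305
gripper_force: 30.0
```

>>> {"fn": "carry_out", "kwargs": {"rows": [[0,0,0,0,0,0],[0,0,0,0,0,0],[0,0,0,0,0,0],[0,0,0,0,0,0],[0,0,0,0,0,0]], "grip": 0.3}}

```text
clock: 10.6
tool_pos: [0.5715, 0.125, 0.1527]
orientation: [180.0, -0.0, -90.0]
force: [0.3, 0.7, 0.5]
opening: 0.0567
gripper_force: 0.0
```

>>> {"fn": "carry_out", "kwargs": {"rows": [[0,0,-0.005,0,0,0],[0,0,-0.02,0,0,0],[0,0,-0.045,0,0,0],[0,0,-0.075,0,0,0],[0,0,-0.1,0,0,0],[0,0,-0.11,0,0,0]]}}

```text
clock: 11.35
tool_pos: [0.5722, 0.1253, 0.2655]
orientation: [-179.8, 0.1, -90.0]
force: [-0.0, 0.8, 0.7]
opening: 0.0569
gripper_force: 0.0
```

>>> {"fn": "carry_out", "kwargs": {"rows": [[0.02,0,0,0,0,0],[0.06,0,0,0,0,0],[0.1,0,0,0,0,0],[0.122,0,0,0,0,0],[0.13,0,0,0,0,0],[0.13,0,0,0,0,0],[0.13,0,0,0,0,0]]}}

```text
clock: 12.22
tool_pos: [0.5714, -0.0046, 0.2625]
orientation: [180.0, 0.0, -90.0]
force: [-0.1, 0.6, 0.3]
opening: 0.0568
gripper_force: 0.0
```

```bash
python3 - <<'E'
from h import *
T=pose(); o=telemetry.get_obs(); print(T[:3,3].round(4), o['orientation'],o['force'],o['opening'])
a=snap('wrist','w3'); np.save('w3.npy',T); C=cam('wrist',T)
print('knobtop',proj(C,[.571,-.005,.163]))
g=cv2.cvtColor(a,cv2.COLOR_RGB2GRAY); m=(g[130:300,260:390]<60).astype(np.uint8); n,l,s,ce=cv2.connectedComponentsWithStats(m)
for i in range(1,n):
    if s[i,4]>150: print(ce[i]+[260,130],s[i], onz(C,ce[i]+[260,130],.163))
b=snap('scene','s3'); b=cv2.resize(b[230:410,310:490],(480,480),interpolation=2)
a=a[:,160:480]
cv2.imwrite('pics/ws3.png',np.hstack([a,b])[:,:,::-1])
E
```

```text
[ 0.5714 -0.0046  0.2625] [ 1.79976348e+02  7.75091076e-04 -8.99806885e+01] [-0.12906349  0.56744281  0.28720279] 0.05676033260724038
knobtop [325.35589256 240.31229323]
[324.89046942 237.93527738] [  45   85   40   45 1406] [ 0.57129992 -0.00657978  0.163     ]
```

View pics/ws3.png

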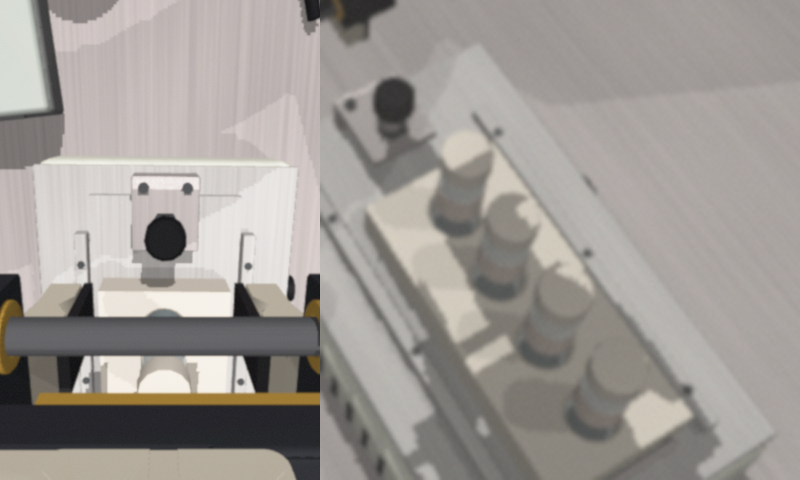

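The four tubes now stand level in the tray, and the knob is at (325,238) in the wrist view, almost under the tool. I'll descend on the knob.

>>> {"fn": "carry_out", "kwargs": {"rows": [[0.001,0,0.02,0,0,0],[0.001,0,0.05,0,0,0],[0.001,0,0.08,0,0,0],[0.001,0,0.105,0,0,0],[0.001,0,0.122,0,0,0],[0.001,0,0.13,0,0,0],[0.001,0,0.13,0,0,0]]}}

```text
clock: 13.2
tool_pos: [0.5716, -0.0059, 0.1327]
orientation: [180.0, -0.0, -90.0]
force: [-0.1, -0.1, 1.1]
opening: 0.057
gripper_force: 0.0
```

>>> {"fn": "carry_out", "kwargs": {"rows": [[0,0,0,0,0,0],[0,0,0,0,0,0],[0,0,0,0,0,0],[0,0,0,0,0,0],[0,0,0,0,0,0],[0,0,0,0,0,0]], "grip": -1}}

```text
clock: 13.95
tool_pos: [0.5702, -0.0061, 0.133]
orientation: [179.9, -0.0, -90.0]
force: [-4.4, 2.2, 5.9]
opening: 0.0269
gripper_force: 30.0
```

>>> {"fn": "carry_out", "kwargs": {"rows": [[0,0.001,0,0,0,0],[0,0.001,-0.002,0,0,0],[0,0.001,-0.004,0,0,0],[0,0.001,-0.006,0,0,0],[0,0.001,-0.008,0,0,0],[0,0.001,-0.01,0,0,0],[0,0.001,-0.01,0,0,0]]}}

```text
clock: 14.82
tool_pos: [0.5702, -0.0061, 0.1426]
orientation: [180.0, -0.0, -90.0]
force: [2.9, -1.6, -10.9]
opening: 0.0268
gripper_force: 30.0
```

>>> {"fn": "carry_out", "kwargs": {"rows": [[0,-0.0005,-0.001,0,0,0],[0,-0.0005,-0.002,0,0,0],[0,-0.0005,-0.0025,0,0,0],[0,-0.0005,-0.0025,0,0,0]]}}

```text
clock: 15.32
tool_pos: [0.5702, -0.0061, 0.1449]
orientation: [179.9, -0.0, -90.0]
force: [-2.0, 0.1, -12.3]
opening: 0.0271
gripper_force: 30.0
```

>>> {"fn": "carry_out", "kwargs": {"rows": [[0,0,-0.0005,0,0,0],[0,0,-0.0005,0,0,0],[0,0,-0.0005,0,0,0]]}}

```text
clock: 15.7
tool_pos: [0.5702, -0.0061, 0.1452]
orientation: [179.9, -0.0, -90.0]
force: [-2.9, -0.1, -15.9]
opening: 0.0267
gripper_force: 30.0
```

The force has risen to 16 N, above the 12 N spring, so the plunger is on its stop. I'll check that it holds.

>>> {"fn": "carry_out", "kwargs": {"rows": [[0,0,-0.0003,0,0,0],[0,0,-0.0003,0,0,0],[0,0,-0.0003,0,0,0],[0,0,-0.0003,0,0,0],[0,0,-0.0003,0,0,0],[0,0,-0.0003,0,0,0],[0,0,-0.0003,0,0,0],[0,0,-0.0003,0,0,0]]}}

```text
clock: 16.7
tool_pos: [0.5703, -0.0061, 0.1453]
orientation: [179.9, -0.0, -90.0]
force: [-2.9, -0.7, -27.6]
opening: 0.0267
gripper_force: 30.0
```

```bash
python3 - <<'E'
from h import *
a=snap('wrist','w4')[:,160:480]; b=snap('scene','s4'); b=cv2.resize(b[230:410,310:490],(480,480),interpolation=2)
cv2.imwrite('pics/ws4.png',np.hstack([a,b])[:,:,::-1]); o=telemetry.get_obs(); print(o['tool_pos'],o['force'])
E
```

```text
[ 0.57025467 -0.00608879  0.1453157 ] [ -2.83750759  -0.77727268 -25.19453055]
```

View pics/ws4.png

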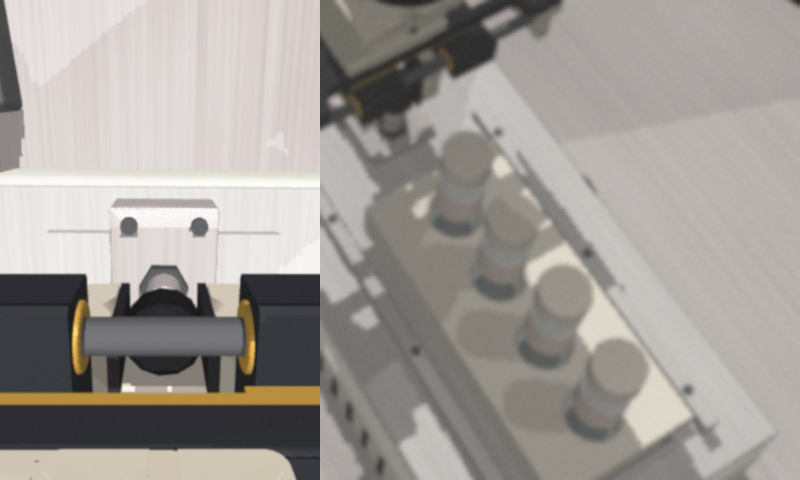

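The knob is pinched between the pads at (163,330) in the left pane and the tubes are standing undisturbed. I'll ease the excess pull slightly to avoid slipping.

>>> {"fn": "carry_out", "kwargs": {"rows": [[0,0,0.0003,0,0,0],[0,0,0.0003,0,0,0],[0,0,0.0003,0,0,0],[0,0,0.0003,0,0,0]]}}

```text
clock: 17.3
tool_pos: [0.5703, -0.0061, 0.1453]
orientation: [179.9, -0.0, -90.0]
force: [-4.0, 0.5, -24.8]
opening: 0.0271
gripper_force: 30.0
```

>>> {"fn": "carry_out", "kwargs": {"rows": [[0,0,0,0,0,0],[0,0,0,0,0,0],[0,0,0,0,0,0],[0,0,0,0,0,0],[0,0,0,0,0,0],[0,0,0,0,0,0],[0,0,0,0,0,0],[0,0,0,0,0,0]]}}

```text
clock: 18.3
tool_pos: [0.5703, -0.0061, 0.1453]
orientation: [179.9, -0.0, -90.0]
force: [-4.4, -0.6, -26.0]
opening: 0.0267
gripper_force: 30.0
```

```bash
python3 -c "
from h import *
print(workorder.close_job())"
```

```text
the job is handed in; nothing more can be done
None
```

The tube stands upright and fully home in the empty place and has been let go. The lock knob is held up at its stop with a steady pull of about 26 N, and I saw no sign that the tray or anything else had moved. I handed the job in at about 18 s; no verdict came back.

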